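Press and turn the lamp tester's selector

ROBOT

A 7-joint arm with a two-finger parallel gripper is mounted at the origin on the work surface. World frame = base frame: x ahead of the robot, y to its left, z up, the work surface at z = 0. Lengths are in m, angles in degrees, forces in N, time in s.
With the tool pointing down it reaches from about 0.425 to 0.95 m from the base axis. Payload 4.7 kg.
Tool frame: the origin (TCP) lies midway between the tips of the shut fingers; the grasp point (between the pads) lies behind it (robot.hold_point_z is the y of the grasp point in the tool frame, in m); y points along the fingers, x is the direction in which the jaws open and shut, and the axes are right-handed (so a half turn about y gives the same grasp; the last joint's range is limited). The gripper opens to 85 mm and grips with 20 to 120 N. Pads are 22 mm wide; open, the fingers measure 114 mm over their backs; the gripper's body (76 mm by 85 mm) begins 54 mm behind the grasp point. The pads swing forward as they close: fully open they stand 13 mm farther back than shut.
Start: joints at [-75.797, 26.849, -2.785, 87.806, 1.381, 65.374, -4.715], TCP at [0.184, 0.649, 0.231] pointing down, gripper open.
Joint ranges: [-148.3, 148.3], [-19.14, 114.17], [-79.39, 73.82], [5.75, 140.21], [-59.74, 239.74], [12.07, 113.84], [-152.46, 152.46]. Speed limits (degrees/s): [147.25, 147.25, 180, 180, 180, 180, 180].

INTERFACE

Orientations are given as a 3x3 rotation matrix whose columns are the frame's x, y, z axes.
In Python, from cell import robot gives the robot as it stands. The module is installed in compiled form; this text tells all that it offers.
- The arm moves only by the tool arm_command, never from a script. Its argument "commands" is a list of rows, each a list of 5 numbers: the finger opening in m, from 0 to 0.0854, then the shift along the tool's x, y, z in m, then the turn about the tool's y in degrees. In form: [[jaw, dx, dy, dz, yaw], ...]. A call has exactly 10 rows; each row is the pose to reach, as a shift and turn from the pose measured when the call began, along the tool's axes at that moment; what a row does not reach only later rows make up. A row lasts 1/8 s, in which the tool goes at most 62.5 mm and 10.7 degrees, less where a joint would pass 70% of its speed; a pose out of reach is approached as far as the arm can. A call with a gripper value outside its range is refused whole. The fingers move at their own pace and stop on an object; the grip force is fixed at half the most. Time passes only in rows, so rows that repeat a pose let the fingers close, or fill a call up. It gives the time, the measured TCP pose, the force and the opening at its end, in the units of the state.
- robot.get_state(): the state, without advancing time (a new reading comes with each control period).
- robot.read_camera(name): name is "scene" or "top" or "wrist"; returns a dict with "img" (384x512x3 uint8, red, green, blue), "fx", "fy", "cx", "cy" (pixels), "R" (3x3) and "t" (3): a world point X has camera coordinates R X + t; the wrist camera has in their place "hand_eye" (4x4, takes a point from camera to tool coordinates, whose origin is the TCP and whose axes are the tool frame's). Camera axes: x right, y down, z forward; pixel columns grow to the right and rows downward; lengths in m; the calibration is good to about 2 mm. A picture is of the moment at which its call begins: read the wrist's pose just before it. There is no depth.
- robot.job_done(): hands the job in, once; it reports no verdict.
Trained networks look in a picture, given as the dict that the camera call returned (one of the last four; its "shot" number tells which), for a name from the list of things; names that differ only in an ending like _2 or _b are one class to them, and where a whole thing is asked for, a point or a joint stands for the part that bears it (a point fixed in the world has none). Each returns a list of dicts, best first, with "confidence" (0 to 1); they miss things now and then, are a little off and sometimes report something else, mostly with a low value. They report only what shows in the picture. A call takes as long as a camera call.
- robot.recognise(picture, query): "centre" ([x, y, z] in m, in world coordinates, good to about 4 mm: the middle of the surface that is visible of it).
- robot.silhouettes(picture, query): "mask" (384x512 bool, what is visible of it).
- robot.tip_of(picture, query): "centre" ([x, y, z] in m, in world coordinates, good to about 4 mm: a listed point, or the origin of a listed thing).
The state is a dict: "clock": time; "q": joint angles; "dq": joint speeds; "joint_torque": joint torques, N m; "ee_pos": TCP position; "tcp_rot": TCP orientation; "contact_force": force on the tool from outside, world axes, zero at the start; "moment": the same for the moment, N m; "grip_width": finger opening in m.
Only numpy, scipy, OpenCV 4.12 (cv2) and the standard library are available. Lean on these libraries where they do the work, as an engineer would, in place of code of your own. Each camera call takes 0.05 s, during which the arm holds its last target. There are 200 camera calls.

TASK

Switch on the lamp tester, the grey control box with the round glass bulb on top: press its black winged knob down against the spring, turn it clockwise as far as it goes, from the dot to the bar mark, and let it spring back up. The charger box beside it (two brass terminals and a flat meter, no bulb) has the same knob: leave that one as it is.

Things in the scene. Friction and masses are not known exactly. Their poses are not given: they have to be found in the camera images.
- tester: The lamp tester: a fixed grey steel box, 140 mm (x) by 250 mm (y), top 51 mm above the bench. On top are its knob, axis at y = -60 mm, and a glass bulb 58 mm across on a brass socket at y = +75 mm, reaching 121 mm above the bench. Origin: centre of its underside, on the bench; z up. Its place and yaw vary; the look-alike charger stands to its left or right.
- tester_grip (a point): Grip point of the tester's black knob: a flange 64 mm across, 6 mm thick, carrying an upright wing 58 mm long, 16 thick, 32 high, white line at its pointer end. The point is on the axis, 13 mm below the wing's top, 19 above the flange's top, 90 above the bench (knob up); it moves with the knob. x: along the wing to the pointer end, y: across its thickness, z: up. Fingertips may push on the flange.
- tester_press (a joint): How far the tester's knob is pressed down, m: 0 up, 0.012 at the bottom stop. Spring: 4 N to start, 10 N at the bottom. A catch lets it turn between its two positions only while down by more than 0.006; about 0.009 is right. Released in either position it springs up; released in between it stays caught down.
- tester_turn (a joint): Angle of the tester's knob, rad, growing clockwise seen from above: 0 to 0.12 at the start (pointer near the dot; free play up to about 0.2 while up), 1.25 at the end stop (pointer at the bar mark). It can spring up once turned past about 1.02. Light friction (0.03 N m); it stays where it is left.
- charger_turn (a joint): The same angle for the identical knob, at the same place, on the charger: a fixed box like the tester but with two brass terminal posts and a flat black meter (at most 78 mm above the bench) in place of the bulb. Starts at 0 to 0.12; to be left alone (below 0.3).

How it is judged:
By the outcome, as a careful person would: the job done as asked, in the order asked, and still so for the second after the job is handed in, with the robot touching nothing.
It also fails if it takes over 35 s, if anything falls off the work surface, if the arm or the gripper's body presses on something with over 40 N, if the wrist force passes 120 N, or if a joint passes its speed limit or range.

## Working session

There is one attempt and no reset: what is moved stays moved. The work goes in short steps, Python scripts to look and compute and a tool call to move; the robot and the scene stay as the last step left them, time stands still between calls to the robot, and variables do not carry over. Pictures are saved under pics/ and viewed, about 8 in all and at most 12, crops included, and the job is handed in when it is done.

Besides the shell and the picture viewer there is one more tool, called after ">>>" as name(argument=value, ...), one argument or row to a line, values as JSON. arm_command: Moves the arm, as the interface text tells. Its arguments: {"type":"object","properties":{"commands":{"type":"array"}},"required":["commands"]}

```bash
mkdir -p pics; cat > h.py <<'E'
import numpy as np, cv2
from cell import robot
def save(p,n): cv2.imwrite('pics/'+n+'.png', cv2.cvtColor(p['img'],cv2.COLOR_RGB2BGR))
E
python3 - <<'E'
from h import *
s=robot.get_state()
print(s['clock'],s['ee_pos'],np.round(s['tcp_rot'],3),s['grip_width'],robot.hold_point_z)
ims=[]
for n in ['scene','top']:
    p=robot.read_camera(n); ims.append(p['img'])
    for q in ['tester','tester_grip','tester_turn','charger_turn']:
        for f in (robot.recognise,robot.tip_of):
            try: print(n,q,f.__name__,[(np.round(d['centre'],3),round(d['confidence'],2)) for d in f(p,q)][:3])
            except Exception as e: print(n,q,f.__name__,e)
p=robot.read_camera('wrist');ims.append(p['img'])
save({'img':cv2.resize(np.vstack(ims[:2]),(512,768))[:,:]},'a')
save({'img':ims[0]},'scene0');save({'img':ims[1]},'top0');save({'img':ims[2]},'wrist0')
print(np.round(p['hand_eye'],3),p['fx'])
E
```

```text
0.0 [0.18429287 0.64872923 0.23022251] [[ 0.273 -0.    -0.962]
 [ 0.962 -0.002  0.273]
 [-0.002 -1.    -0.   ]] 0.08546331939604795 -0.0187
scene tester call [(array([0.601, 0.203, 0.05 ]), 0.98)]
scene tester call [(array([ 0.57 ,  0.214, -0.002]), 0.83)]
scene tester_grip call [(array([0.611, 0.161, 0.084]), 0.73)]
scene tester_grip call [(array([0.605, 0.165, 0.09 ]), 0.74)]
scene tester_turn call [(array([0.614, 0.157, 0.082]), 0.98)]
scene tester_turn call it knows: tester, tester_grip
scene charger_turn call [(array([ 0.476, -0.237,  0.063]), 0.66)]
scene charger_turn call it knows: tester, tester_grip
top tester call [(array([0.565, 0.21 , 0.054]), 0.82), (array([ 0.464, -0.236,  0.071]), 0.55)]
top tester call [(array([0.572, 0.213, 0.002]), 0.58)]
top tester_grip call [(array([0.596, 0.154, 0.071]), 0.69)]
top tester_grip call [(array([0.605, 0.16 , 0.092]), 0.66)]
top tester_turn call [(array([0.598, 0.16 , 0.074]), 0.75)]
top tester_turn call it knows: tester, tester_grip
top charger_turn call [(array([ 0.467, -0.238,  0.075]), 0.95)]
top charger_turn call it knows: tester, tester_grip
[[ 1.     0.001 -0.    -0.   ]
 [ 0.001 -0.297  0.955 -0.143]
 [ 0.001 -0.955 -0.297  0.077]
 [ 0.     0.     0.     1.   ]] 333.67697496669047
```

View pics/top0.png

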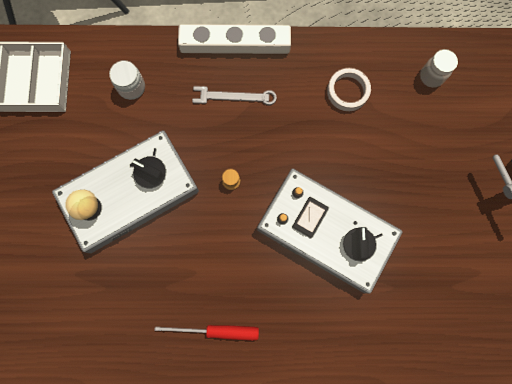

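View pics/scene0.png

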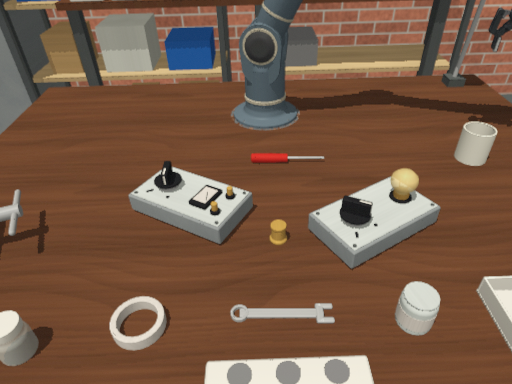

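The tester (with bulb) is on the left in the top view, with its knob at (150,171) and bulb at (82,205). The pointer is near the dot at (133,164) and the bar is at (155,153). The charger is on the right, with its knob at (360,243). I'll move to hover over the tester's knob.

>>> arm_command(
  commands=[
    [0.085, -0.02, 0.002, -0.03, 5],
    [0.085, -0.05, 0.005, -0.075, 13],
    [0.085, -0.08, 0.01, -0.12, 21],
    [0.085, -0.11, 0.015, -0.165, 29],
    [0.085, -0.14, 0.02, -0.21, 37],
    [0.085, -0.17, 0.025, -0.255, 45],
    [0.085, -0.2, 0.03, -0.3, 54],
    [0.085, -0.23, 0.035, -0.345, 63],
    [0.085, -0.26, 0.04, -0.39, 72],
    [0.085, -0.285, 0.045, -0.43, 80],
  ],
)

```text
clock: 2.0
ee_pos: [0.5214, 0.2559, 0.1866]
tcp_rot: [[0.994, 0.001, 0.108], [-0.108, 0.0, 0.994], [0.001, -1.0, 0.001]]
contact_force: [0.1, 1.0, 0.1]
grip_width: 0.085
```

```bash
cat >> h.py <<'E'
def look(n):
    s=robot.get_state(); p=robot.read_camera('wrist'); save(p,n)
    R=np.array(s['tcp_rot']);t=np.array(s['ee_pos']);H=np.array(p['hand_eye'])
    T=np.eye(4);T[:3,:3]=R;T[:3,3]=t
    return s,p,T@H
def plane(p,C,uv,z):
    uv=np.atleast_2d(uv).astype(float)
    d=np.c_[(uv[:,0]-p['cx'])/p['fx'],(uv[:,1]-p['cy'])/p['fy'],np.ones(len(uv))]@C[:3,:3].T
    return C[:3,3]+d*((z-C[2,3])/d[:,2])[:,None]
E
python3 - <<'E'
from h import *
s,p,C=look('w1')
R=s['tcp_rot'];print(s['clock'],s['ee_pos'],np.round(s['q'],1),'xang',np.degrees(np.arctan2(R[1][0],R[0][0])))
print(robot.tip_of(p,'tester_grip'))
print('to go tool', np.array(R).T@(np.array([.605,.162,.17])-s['ee_pos']))
E
```

```text
2.0 [0.52144768 0.25592535 0.1865658 ] [-47.3  21.2  22.  105.   -9.5  55.5 -27.5] xang -6.180295714140401
[{'centre': [0.6052, 0.1659, 0.0874], 'confidence': 0.6}]
to go tool [ 0.09316657  0.01658544 -0.08439373]
```

>>> arm_command(
  commands=[
    [0.085, 0.03, 0.005, -0.03, 5],
    [0.085, 0.06, 0.01, -0.055, 11],
    [0.085, 0.093, 0.016, -0.083, 16],
    [0.085, 0.093, 0.016, -0.083, 16],
    [0.085, 0.093, 0.016, -0.083, 16],
    [0.085, 0.093, 0.016, -0.083, 16],
    [0.085, 0.093, 0.016, -0.083, 16],
    [0.085, 0.093, 0.016, -0.083, 16],
    [0.085, 0.093, 0.016, -0.083, 16],
    [0.085, 0.093, 0.016, -0.083, 16],
  ],
)

```text
clock: 3.35
ee_pos: [0.6069, 0.1585, 0.1709]
tcp_rot: [[0.924, 0.002, 0.383], [-0.383, -0.003, 0.924], [0.003, -1.0, -0.002]]
contact_force: [-0.3, 0.2, -0.1]
grip_width: 0.085
```

```bash
python3 - <<'E'
from h import *
s,p,C=look('w2')
R=s['tcp_rot'];print(s['clock'],s['ee_pos'],np.round(s['q'],1),'xang',np.degrees(np.arctan2(R[1][0],R[0][0])))
print(robot.tip_of(p,'tester_grip'))
m=robot.silhouettes(p,'tester_grip')
if m:
    M=m[0]['mask'].astype(np.uint8); print(m[0]['confidence'],M.sum()); np.save('m.npy',M)
np.savez('w2.npz',C=C,fx=p['fx'],fy=p['fy'],cx=p['cx'],cy=p['cy'])
E
```

```text
3.35 [0.60685694 0.15850684 0.17090024] [-38.   27.1  26.7  99.7 -14.   56.4 -28.5] xang -22.49188187246312
[{'centre': [0.6021, 0.1631, 0.0883], 'confidence': 0.6}]
0.87 5595
```

View pics/w2.png

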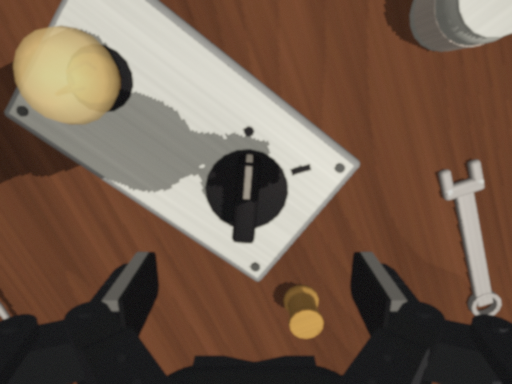

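The view shows the knob flange centred near (247,188). The wing is almost vertical in the image, with its white end up at (249,158) beside the dot at (249,131). The bar is at (301,169). Next, an enhanced crop to measure it.

```bash
python3 - <<'E'
import numpy as np,cv2
im=cv2.imread('pics/w2.png')
c=im[135:255,190:310].astype(float)
c=np.clip((c/255)**0.45*255,0,255).astype(np.uint8)
cv2.imwrite('pics/w2c.png',cv2.resize(c,None,fx=5,fy=5,interpolation=cv2.INTER_CUBIC))
from h import plane
d=dict(np.load('w2.npz'));C=d['C'];print('cam',C[:3,3])
M=np.load('m.npy')
ys,xs=np.nonzero(M);print('mask',xs.min(),xs.max(),ys.min(),ys.max())
(cx,cy),ax,an=cv2.fitEllipse(max(cv2.findContours(M,0,1)[0],key=len));print(cx,cy,ax,an,plane(d,C,[cx,cy],.071))
E
```

```text
cam [0.63500178 0.22910975 0.31357181]
mask 205 288 149 244
246.4663543701172 192.62046813964844 (80.08255767822266, 90.1021957397461) 7.479773998260498 [[0.60115883 0.16029109 0.071     ]]
```

View pics/w2c.png

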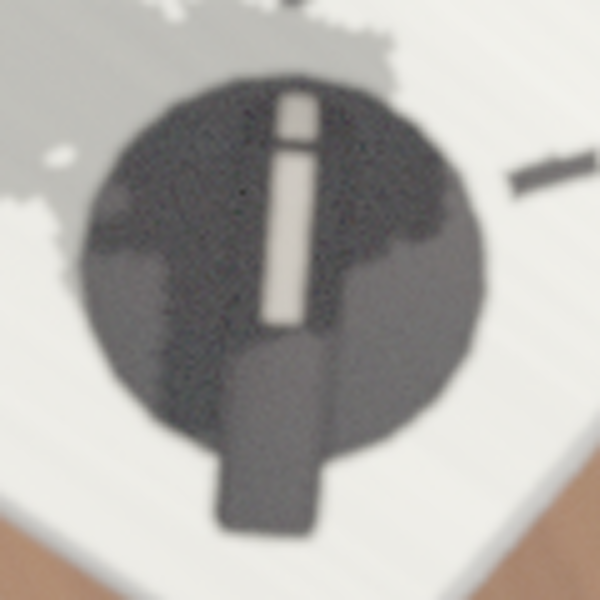

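```bash
python3 - <<'E'
import numpy as np
from h import plane,robot
d=dict(np.load('w2.npz'));C=d['C']
a,b=plane(d,C,[[249.4,164.6],[243.4,241.6]],.103)
print(a,b,'len',np.linalg.norm(a-b),'mid',(a+b)/2,'wing ang',np.degrees(np.arctan2(*(a-b)[1::-1])))
f=plane(d,C,[[247,189]],.071)[0];print('flange c',f)
s=robot.get_state();R=np.array(s['tcp_rot']);R_=R
for g in ((a+b)/2,f): print('tool shift',R.T@(np.r_[g[:2],.0725]-s['ee_pos']))
E
```

```text
[0.6147159  0.18610672 0.103     ] [0.5898433  0.13734335 0.103     ] len 0.05474040811253646 mid [0.6022796  0.16172504 0.103     ] wing ang 62.97535230372526
flange c [0.60265167 0.16279441 0.071     ]
tool shift [-0.00587294  0.09831357  0.00149878]
tool shift [-0.0059384   0.09831106  0.00262914]
```

>>> arm_command(
  commands=[
    [0.085, -0.003, 0.015, 0.001, 2],
    [0.085, -0.006, 0.04, 0.002, 4.5],
    [0.085, -0.006, 0.065, 0.002, 4.5],
    [0.085, -0.006, 0.085, 0.002, 4.5],
    [0.085, -0.006, 0.096, 0.002, 4.5],
    [0.085, -0.006, 0.096, 0.002, 4.5],
    [0.06, -0.006, 0.096, 0.002, 4.5],
    [0.04, -0.006, 0.096, 0.002, 4.5],
    [0.03, -0.006, 0.096, 0.002, 4.5],
    [0.03, -0.006, 0.096, 0.002, 4.5],
  ],
)

```text
clock: 4.75
ee_pos: [0.6024, 0.1623, 0.0751]
tcp_rot: [[0.891, 0.003, 0.454], [-0.454, -0.003, 0.891], [0.004, -1.0, -0.001]]
contact_force: [-0.4, -0.1, 0.8]
grip_width: 0.03
```

```bash
python3 - <<'E'
from h import *
s,p,C=look('w3')
R=s['tcp_rot'];print(s['clock'],s['ee_pos'],s['grip_width'],'xang',np.degrees(np.arctan2(R[1][0],R[0][0])),s['contact_force'])
c=np.clip((p['img']/255.)**0.5*255,0,255).astype(np.uint8)
save({'img':c},'w3')
E
```

```text
4.75 [0.60243757 0.16229957 0.07510528] 0.03002023022785964 xang -26.999471793375317 [-0.39540328 -0.06417073  0.83535298]
```

View pics/w3.png

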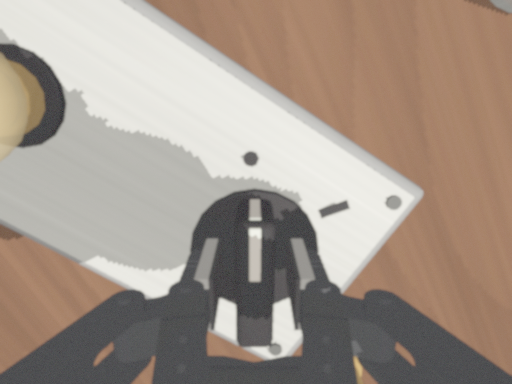

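The wing (x≈255) sits midway between the pads (x≈208 and 302), aligned with them. Next I close the jaws and press.

>>> arm_command(
  commands=[
    [0.01, 0, 0, 0, 0],
    [0.01, 0, 0, 0, 0],
    [0.01, 0, 0, 0, 0],
    [0.01, 0, 0, 0, 0],
    [0.01, 0, 0.002, 0, 0],
    [0.01, 0, 0.004, 0, 0],
    [0.01, 0, 0.006, 0, 0],
    [0.01, 0, 0.008, 0, 0],
    [0.01, 0, 0.01, 0, 0],
    [0.01, 0, 0.01, 0, 0],
  ],
)

```text
clock: 6.05
ee_pos: [0.6026, 0.1623, 0.0655]
tcp_rot: [[0.891, 0.003, 0.454], [-0.454, -0.003, 0.891], [0.004, -1.0, -0.001]]
contact_force: [-1.7, -0.9, 7.7]
grip_width: 0.0151
```

>>> arm_command(
  commands=[
    [0.01, 0, 0.0015, 0, 0],
    [0.01, 0, 0.0015, 0, 4],
    [0.01, 0, 0.0015, 0, 10],
    [0.01, 0, 0.0015, 0, 18],
    [0.01, 0, 0.0015, 0, 26],
    [0.01, 0, 0.0015, 0, 34],
    [0.01, 0, 0.0015, 0, 42],
    [0.01, 0, 0.0015, 0, 50],
    [0.01, 0, 0.0015, 0, 57],
    [0.01, 0, 0.0015, 0, 62],
  ],
)

```text
clock: 7.3
ee_pos: [0.6029, 0.1618, 0.0647]
tcp_rot: [[0.014, 0.003, 1.0], [-1.0, -0.003, 0.014], [0.003, -1.0, 0.003]]
contact_force: [-0.4, -1.0, 8.2]
grip_width: 0.015
```

```bash
python3 - <<'E'
from h import *
s,p,C=look('w4')
R=s['tcp_rot'];print(s['clock'],s['ee_pos'],s['grip_width'],'xang',np.degrees(np.arctan2(R[1][0],R[0][0])),s['contact_force'],s['moment'],np.round(s['q'],1))
c=np.clip((p['img']/255.)**0.5*255,0,255).astype(np.uint8)
save({'img':c},'w4')
E
```

```text
7.3 [0.6028918  0.16179549 0.06473165] 0.014998611463857893 xang -89.18149202488316 [-0.38923502 -0.96667667  8.15135615] [-0.20903319  0.5890215   0.03606308] [-47.3  38.4  40.8 105.2 -32.4  48.6 -79.7]
```

View pics/w4.png

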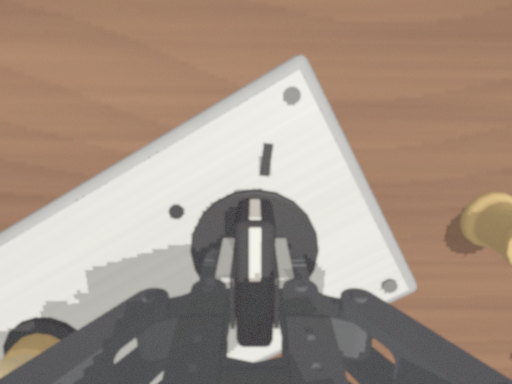

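The knob turned with the gripper. The pointer at (255,205) is a few degrees short of the bar at (266,160), and the moment is still only friction (0.036 N m). I'll keep turning gently to the stop.

>>> arm_command(
  commands=[
    [0.01, 0, 0, 0, 1],
    [0.01, 0, 0, 0, 2],
    [0.01, 0, 0, 0, 3],
    [0.01, 0, 0, 0, 4],
    [0.01, 0, 0, 0, 5],
    [0.01, 0, 0, 0, 6],
    [0.01, 0, 0, 0, 7],
    [0.01, 0, 0, 0, 8],
    [0.01, 0, 0, 0, 8],
    [0.01, 0, 0, 0, 8],
  ],
)

```text
clock: 8.6
ee_pos: [0.6029, 0.1617, 0.0652]
tcp_rot: [[-0.124, 0.003, 0.992], [-0.992, -0.004, -0.124], [0.004, -1.0, 0.003]]
contact_force: [-1.6, -1.3, 7.8]
grip_width: 0.0151
```

```bash
python3 - <<'E'
from h import *
s=robot.get_state()
R=s['tcp_rot'];print(s['clock'],s['ee_pos'],s['grip_width'],'xang',np.degrees(np.arctan2(R[1][0],R[0][0])),s['contact_force'],s['moment'],np.round(s['q'],1))
E
```

```text
8.6 [0.60290219 0.16167894 0.06517407] 0.01514330459919788 xang -97.10576007962766 [-1.62847445 -1.29221638  7.78921698] [-0.09101613  0.68719997  0.70981787] [-48.6  39.1  42.8 105.2 -34.1  49.3 -86.2]
```

The moment rose to 0.71 N m, so the knob is on the end stop. Next I let it up, open the jaws and retreat.

>>> arm_command(
  commands=[
    [0.01, 0, -0.003, 0, 0],
    [0.01, 0, -0.006, 0, 0],
    [0.01, 0, -0.0095, 0, 0],
    [0.01, 0, -0.0095, 0, 0],
    [0.03, 0, -0.0095, 0, 0],
    [0.06, 0, -0.0095, 0, 0],
    [0.06, 0, -0.0095, 0, 0],
    [0.06, 0, -0.0095, 0, 0],
    [0.06, 0, -0.0095, 0, 0],
    [0.06, 0, -0.0095, 0, 0],
  ],
)

```text
clock: 9.85
ee_pos: [0.6029, 0.1617, 0.0747]
tcp_rot: [[-0.124, 0.003, 0.992], [-0.992, -0.004, -0.124], [0.003, -1.0, 0.003]]
contact_force: [-0.3, 0.6, 0.0]
grip_width: 0.06
```

>>> arm_command(
  commands=[
    [0.06, 0, -0.01, 0, 0],
    [0.06, 0, -0.03, 0, 0],
    [0.06, 0, -0.055, 0, 0],
    [0.06, 0, -0.08, 0, 0],
    [0.06, 0, -0.1, 0, 0],
    [0.06, 0, -0.11, 0, 0],
    [0.06, 0, -0.11, 0, 0],
    [0.06, 0, -0.11, 0, 0],
    [0.06, 0, -0.11, 0, 0],
    [0.06, 0, -0.11, 0, 0],
  ],
)

```text
clock: 11.1
ee_pos: [0.6023, 0.1621, 0.1841]
tcp_rot: [[-0.124, 0.002, 0.992], [-0.992, -0.004, -0.124], [0.004, -1.0, 0.003]]
contact_force: [0.4, 0.8, 0.4]
grip_width: 0.0598
```

```bash
python3 - <<'E'
from h import *
s,p,C=look('w5')
R=s['tcp_rot'];print(s['clock'],s['ee_pos'],s['contact_force'],'xang',np.degrees(np.arctan2(R[1][0],R[0][0])))
print(robot.tip_of(p,'tester_grip'))
q=robot.read_camera('scene'); print(robot.tip_of(q,'tester_grip'))
np.savez('w5.npz',C=C,fx=p['fx'],fy=p['fy'],cx=p['cx'],cy=p['cy'])
g=lambda i:np.clip((i/255.)**0.5*255,0,255).astype(np.uint8)
a=cv2.resize(g(p['img'])[60:300,150:390],(480,480),interpolation=2)
b=cv2.resize(g(q['img'])[150:260,290:400],(310,310),interpolation=2)
o=np.zeros((480,795,3),np.uint8);o[:,:480]=a;o[:310,482:792]=b
save({'img':o},'w5')
E
```

```text
11.1 [0.60230553 0.16208096 0.18408916] [0.39595035 0.75627719 0.40139942] xang -97.11394258589148
[{'centre': [0.6023, 0.1677, 0.088], 'confidence': 0.58}]
[{'centre': [0.6037, 0.1623, 0.0914], 'confidence': 0.79}]
```

View pics/w5.png

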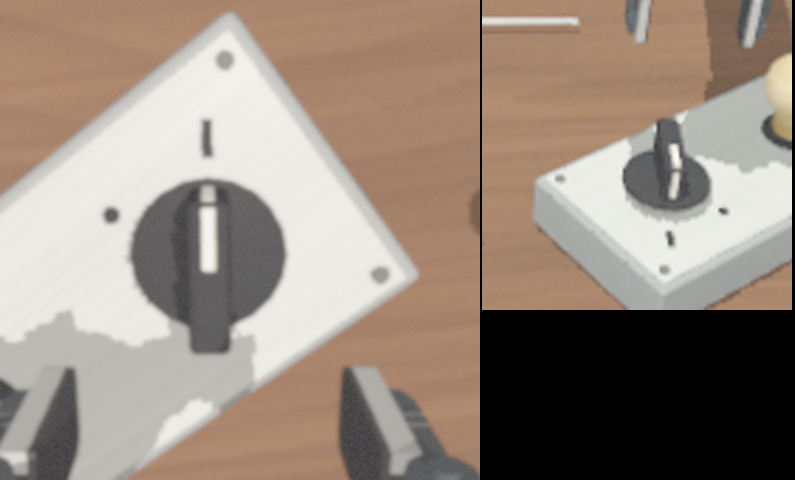

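The pointer (207,190) lines up with the bar (207,138). In the scene crop the flange stands clear of the box top, so the knob has sprung up, and nothing touches it. I'll hand the job in.

```bash
python3 - <<'E'
from h import *
print(robot.job_done())
E
```

```text
the job is handed in; nothing more can be done
None
```

The lamp tester is switched on: I pressed its knob down about 10 mm, turned it clockwise by 70° to the end stop, let it spring up and opened the jaws. I handed the job in at about 11 s.

**Last checks:**
- **End stop:** the turning moment rose from 0.04 to 0.71 N m there.
- **Pointer:** it lines up with the bar mark in the close-up.
- **Knob up:** the flange stands clear of the box. The grip point reads 88 to 91 mm above the bench, against 90 mm expected with the knob up.
- **Gripper:** it was open and 110 mm above the working height, with contact force near zero.

**Charger:** I never went near its box, but I didn't measure its knob again at the end.

**Small disagreement:** the wing measured 54.7 mm long against the stated 58 mm. The grip came out centred anyway.

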